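# Unscrew the left-hand cap of the pepper grinder and lay it in the dish

## Task

Open the pepper grinder for refilling: its steel cap has a left-hand thread, as the engraved arrow shows, so unscrew it clockwise (seen from above), following the engraved line and easing it up with the thread without straining it, and lift it off only once you feel it is free. Then set the cap down gently, right way up, on the floor of the shallow dish, and leave everything else standing where it is.

Things in the scene. Friction and masses are not known exactly. Their poses are not given: they have to be found in the camera images.
- cap_center (a point): steel screw cap on top of the pepper grinder: a drum 51 mm wide (24 narrow flats round its side), 30 mm high, 0.07 to 0.12 kg; this point is its centre, half-way up. z points up; x points along the engraved radial line on its top, beside an engraved clockwise arrow. Fingers may reach 25 mm below its lower edge: the grinder has a waist there.
- cap_mark (a point): outer end of the engraved line on the cap's top face, 22 mm from its axis; it shows how far the cap has turned. The cap comes free somewhere between 90 and 140 degrees of clockwise turn from its start (it varies: feel for it with a light upward pull); before that it cannot be pulled off, and anticlockwise it only tightens.
- grinder_neck (a point): point on the grinder's axis at the top of its collar, 133 mm above the ledge and 1 to 4 mm below the cap at the start; z up, x towards the engraved line on its shoulder. The threaded neck rises 27 mm from here inside the cap. Left-hand thread, coarse: turned clockwise seen from above (yaw falling) the cap climbs several millimetres before it is free, at a rate to be felt, and it stays where it is left when let go.
- grinder_mark (a point): upper end of the engraved line on the grinder's shoulder, 33 mm from its axis, 72 mm above the ledge; at the start the cap's line stands within 15 degrees of it
- cap: the same cap; origin in the plane of its lower edge, 15 mm under cap_center, axes the same. On the thread it has about 1 mm of play either way, sideways and up and down; a soft seal in the neck pushes it up with 2 to 5 N, so it turns with friction. A pull, side push or press of more than about 12 N strains the thread (25 N summed over seal and thread contacts).
- grinder: beech pepper grinder, 66 mm wide at its belly, 41 mm at the waist below the cap (collar 48 mm), wedged by its square foot in a low wooden tray 94 x 214 mm (long side along y) with a shaker at either end; neither grinder nor tray moves. Origin on its axis at the ledge, axes as grinder_neck
- dish: shallow round grey stoneware dish, 130 mm wide over its rim, 20 mm high; origin at the centre of its underside, z up; its flat floor is 6 mm above the origin and about 82 mm wide, 0.42 kg, loose
- dish_floor (a point): centre of the dish's flat floor, 6 mm above the ledge; z up
- shaker1_center (a point): square glass shaker 42 x 42 x 80 mm with grey flip-top cap, standing on the tray 72 mm from the grinder's axis (on its +y side); this point is its centre, half-way up; not to be disturbed
- shaker2_center (a point): the same kind of shaker on the tray, on the grinder's -y side; not to be disturbed
- shaker3_center (a point): the same kind of shaker, standing on the ledge behind; not to be disturbed
- mortar_center (a point): grey stoneware mortar 132 mm wide and 85 mm high with its pestle leaning in it (130 mm high), heavy; this point is its centre; not to be disturbed
- spoon: wooden spoon 260 mm long lying on the ledge on the robot's right; origin under its middle; not to be disturbed
Mind the look-alikes: they are no part of the job. There is more than one size of the dish; the one meant has the size given above.

How it is judged:
By the outcome, as a careful person would: the job done as asked, in the order asked, and still so for the second after the job is handed in, with the robot touching nothing.
It also fails if it takes over 72 s, if anything falls off the work surface, if the arm or the gripper's body presses on something with over 40 N, if the wrist force passes 120 N, or if a joint passes its speed limit or range.

## Robot

A 6-joint arm with a two-finger parallel gripper is mounted at the origin on the work surface. World frame = base frame: x ahead of the robot, y to its left, z up, the work surface at z = 0. Lengths are in mm, angles in rad, forces in N, time in s.
With the tool pointing down it reaches from about 325 to 875 mm from the base axis. Payload 4.4 kg.
Tool frame: the origin (TCP) lies midway between the tips of the shut fingers; the grasp point (between the pads) lies 19 mm behind it; x points along the fingers, y is the direction in which the jaws open and shut, and the axes are right-handed (so a half turn about x gives the same grasp; the last joint's range is limited). The gripper opens to 85 mm and grips with 20 to 120 N. Pads are 22 mm wide; open, the fingers measure 114 mm over their backs; the gripper's body (76 mm by 85 mm) begins 54 mm behind the grasp point. The pads swing forward as they close: fully open they stand 13 mm farther back than shut.
Start: joints at [-1.306, 0.207, 1.542, -0, 1.393, -0.15], TCP at [231.717, -526.246, 231.282] pointing down, gripper open.
Joint ranges: [-2.73, 2.73], [-0.86, 2.22], [0.23, 2.46], [-1.11, 4.25], [0.08, 2.63], [-2.82, 2.82]. Speed limits (rad/s): [2.79, 2.79, 3.14, 3.14, 3.14, 3.14].

## Interface

Orientations are given as a unit quaternion [w, x, y, z].
In Python, from bench import sensors, optics, workorder gives the robot as it stands. The module is installed in compiled form; this text tells all that it offers.
- The arm moves only by the tool jog_arm, never from a script. Its argument "moves" is a list that holds one entry, the list of rows, each a list of 7 numbers: the shift along the tool's x, y, z normalised to -1 to 1, where 1 is 100 mm, then the turn, a rotation vector about the tool's x, y, z normalised to -1 to 1, where 1 is 120 degrees, then the opening, from -1 (shut) to 1 (fully open). In form: [[[tx, ty, tz, wx, wy, wz, jaw], ...]]. A call has exactly 8 rows; each row is the pose to reach, as a shift and turn from the pose measured when the call began, along the tool's axes at that moment; what a row does not reach only later rows make up. A row lasts 1/10 s, in which the tool goes at most 50 mm and 8.59 degrees, less where a joint would pass 70% of its speed; a pose out of reach is approached as far as the arm can. A call with a number of a shift or a turn outside -1 to 1 is refused whole. A call with a gripper value outside its range is refused whole. The fingers move at their own pace and stop on an object; "squeeze" is the grip in N (left out, the last holds). Time passes only in rows, so rows that repeat a pose let the fingers close, or fill a call up. It gives the time, the measured TCP pose, the force and the opening at its end, in the units of the state.
- sensors.observe(): the state, without advancing time (a new reading comes with each control period).
- optics.read_camera(name): name is "scene" or "top"; returns (picture, depth): 480x640x3 uint8, blue, green, red; 480x640 float32, mm along the optical axis (not along the pixel's ray), 0 where there is no reading.
- optics.camera_model(name): a dict with "camera_matrix" (3x3 intrinsics, pixels), "rvec" (rotation vector, rad) and "tvec" (3), from world to camera coordinates, as OpenCV has them. Camera axes: x right, y down, z forward; pixel columns grow to the right and rows downward; lengths in mm; the calibration is good to about 2 mm. A picture is of the moment at which its call begins. camera_model takes no time and is no camera call.
- workorder.sign_off(): hands the job in, once; it reports no verdict.
The state is a dict: "time": time; "qpos": joint angles; "joint_vel": joint speeds; "joint_torque": joint torques, N m; "position": TCP position; "tcp_rot": TCP orientation; "contact_force": force on the tool from outside, world axes, zero at the start; "moment": the same for the moment, N m; "grip_width": finger opening in mm.
Only numpy, scipy, OpenCV 4.12 (cv2) and the standard library are available. Lean on these libraries where they do the work, as an engineer would, in place of code of your own. Each camera call takes 0.05 s, during which the arm holds its last target. There are 200 camera calls.

## Working session

There is one attempt and no reset: what is moved stays moved. The work goes in short steps, Python scripts to look and compute and a tool call to move; the robot and the scene stay as the last step left them, time stands still between calls to the robot, and variables do not carry over. Pictures are saved under pics/ and viewed, about 8 in all and at most 12, crops included, and the job is handed in when it is done.

Besides the shell and the picture viewer there is one more tool, called after ">>>" as name(argument=value, ...) on one line, values as JSON. jog_arm: Moves the arm, as the interface text tells. Its arguments: {"type":"object","properties":{"moves":{"type":"array","items":{"type":"array","items":{"type":"array","items":{"type":"number"}}}},"squeeze":{"type":"number"}},"required":["moves"]}

```bash
mkdir -p pics
cat > h.py <<'E'
import numpy as np, cv2
from bench import sensors, optics, workorder
def cam(n):
    m=optics.camera_model(n); return np.array(m["camera_matrix"],float),cv2.Rodrigues(np.array(m["rvec"],float))[0],np.array(m["tvec"],float).ravel()
def onplane(n,u,v,z):
    K,R,t=cam(n); d=R.T@np.linalg.inv(K)@[u,v,1]; c=-R.T@t; return c+d*(z-c[2])/d[2]
def world(n,D):
    K,R,t=cam(n); v,u=np.mgrid[:480,:640]; p=np.stack([(u-K[0,2])/K[0,0]*D,(v-K[1,2])/K[1,1]*D,D],-1); return (p-t)@R
def proj(n,P):
    K,R,t=cam(n); q=K@(R@np.array(P,float)+t); return q[:2]/q[2]
E
python3 - <<'E'
from h import *
s=sensors.observe(); print(s)
for n in("scene","top"):
    p,d=optics.read_camera(n); cv2.imwrite(f"pics/{n}0.png",p); np.save(f"{n}0.npy",d); K,R,t=cam(n); print(n,K[0,0],(-R.T@t).round(),R.round(2).tolist())
E
```

```text
{'time': 0.0, 'qpos': array([-1.30649147e+00,  2.07417601e-01,  1.54299367e+00,  2.83727063e-05,
        1.39349019e+00, -1.50520051e-01]), 'joint_vel': array([ 0.00115014,  0.00058696,  0.00039289, -0.00057469, -0.00080378,
        0.00191496]), 'joint_torque': array([-9.27376386e-04, -3.83035541e+01, -2.91597676e+01, -3.54356744e-04,
        1.06078232e-02, -8.83915554e-07]), 'position': array([ 231.52587603, -525.48629172,  230.10829099]), 'tcp_rot': array([-0.14479608, -0.69191474, -0.14642713,  0.69198785]), 'contact_force': array([ 0.46511534, -0.41898814,  0.15737769]), 'moment': array([0.03555453, 0.05984735, 0.04224209]), 'grip_width': 85.5166779049724}
scene 469.36954564558266 [1436.   75.  766.] [[-0.23, 0.97, 0.0], [0.56, 0.14, -0.81], [-0.79, -0.18, -0.58]]
top 458.9685126973927 [ 430. -127. 1005.] [[-0.02, -1.0, -0.02], [-0.99, 0.03, -0.16], [0.16, 0.02, -0.99]]
```

View pics/scene0.png

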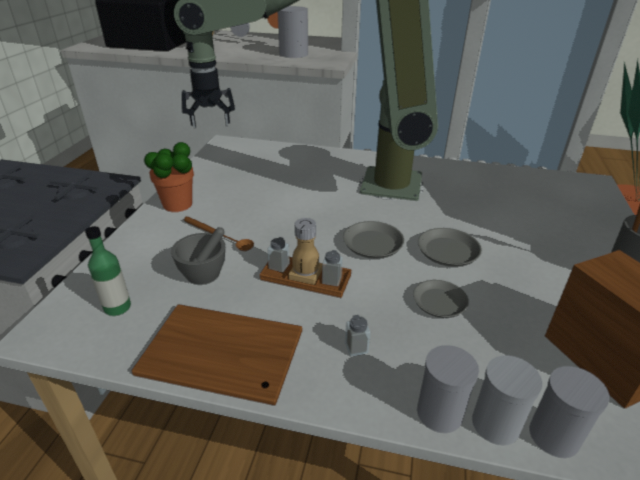

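View pics/top0.png

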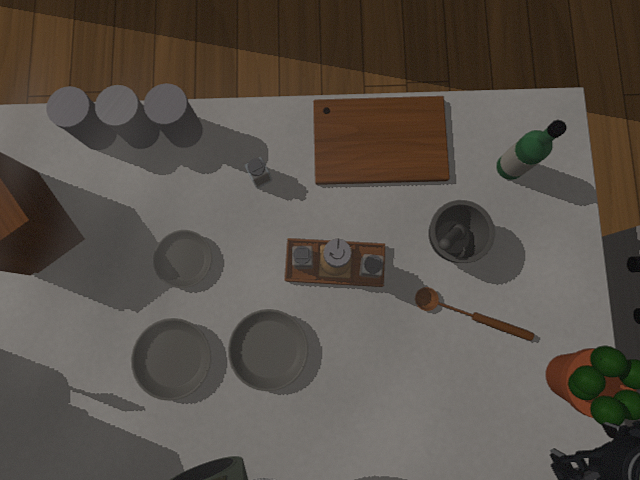

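Scene view: grinder at (305,250) in its tray between shakers; dishes at (373,240), (449,246) and (440,299). In the top view, the grinder cap is at (336,253) and its line points up (towards +x).

Look-alikes (top view): dishes are (183,260), about 58 px (~130 mm), and (172,358) and (268,350), about 78 px (~170 mm). For the cap, the shaker lids at (302,256), (372,264) and (257,167) and the canisters at (70,105), (118,105) and (166,105) could be mistaken for it. I choose cap (336,253) and dish (183,260), then check by measuring and one crop.

Run:
```python
from h import *
T=cv2.imread("pics/top0.png"); D=np.load("top0.npy"); W=world("top",D); S=cv2.imread("pics/scene0.png")
# cap top by depth
m=((W[...,2]>145)&(W[...,2]<190)&(abs(W[...,0]-proj("top",[0,0,0])[0]*0-500)<400)&(D>0)).astype(np.uint8)
n,l,st,c=cv2.connectedComponentsWithStats(m)
for i in range(1,n):
    if st[i,4]>100:
        w=W[l==i]; print("z145-190",st[i],c[i].round(1),np.median(w,0).round(1))
for (u,v) in [(183,260),(172,358),(268,350)]:
    x0,y0=u-55,v-55
    w=W[y0:y0+110,x0:x0+110]; mm=((w[...,2]>12)&(w[...,2]<30)).astype(np.uint8)
    n,l,st,c=cv2.connectedComponentsWithStats(mm); i=1+np.argmax(st[1:,4]); k=cv2.findContours((l==i).astype(np.uint8),0,1)[0]
    k=max(k,key=len); (a,b),r=cv2.minEnclosingCircle(k); e=cv2.fitEllipse(k)
    P=onplane("top",a+x0,b+y0,20);P2=onplane("top",e[0][0]+x0,e[0][1]+y0,20); print("dish",P.round(1),P2.round(1),"r px",r,e[1],"diam",2*np.linalg.norm(onplane("top",a+x0+r,b+y0,20)-P), "floor z",np.median(W[v-5:v+5,u-5:u+5,2]))
for z in (5,):
    print(onplane("top",302,256,80),onplane("top",372,264,80))
a=cv2.resize(T[220:290,290:390],None,fx=6,fy=6,interpolation=cv2.INTER_CUBIC); b=cv2.resize(S[210:290,265:345],None,fx=5.25,fy=5.25,interpolation=cv2.INTER_CUBIC)[:420]
cv2.imwrite("pics/c1.png",cv2.resize(np.hstack([a,b]),None,fx=.78,fy=.78))
```

```text
z145-190 [526 130  26  25 442] [538.3 142.4] [ 751.4 -547.6  155.7]
z145-190 [   0  159   47  100 1243] [ 19.3 215.5] [621.1 439.4 165.7]
z145-190 [323 239  28  28 611] [336.4 252.4] [ 550.5 -156.9  164.8]
z145-190 [ 569  346   71   79 3149] [607.5 385.1] [ 307.1 -610.7  172.6]
dish [566.3 174.7  20. ] [566.3 174.3  20. ] r px 29.807985305786133 (56.30205154418945, 58.910308837890625) diam 130.2727804286701 floor z 5.6685892455374525
dish [354.1 194.   20. ] [354.  193.8  20. ] r px 41.64350891113281 (77.88058471679688, 82.50762176513672) diam 175.99919737763813 floor z 7.767779255993757
dish [368.4 -11.   20. ] [368.5 -10.9  20. ] r px 41.03715133666992 (79.0510482788086, 81.35062408447266) diam 172.61079795339333 floor z 7.693195167230671
[556.84803259 -89.91075458  80.        ] [ 536.97458076 -231.27244874   80.        ]
```

View pics/c1.png

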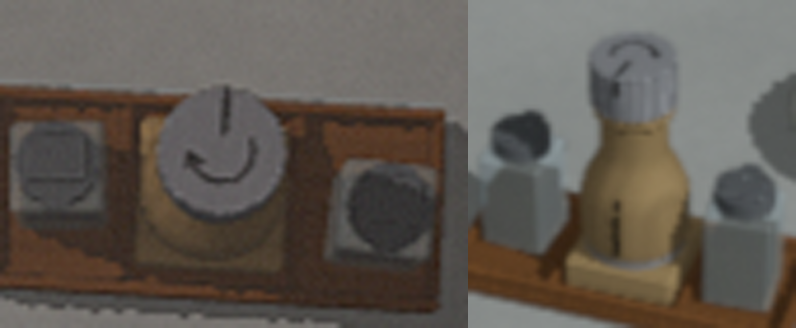

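The crop confirms the cap: steel drum, engraved line, clockwise arrow. It also shows the grinder's line at scene (615,225) in the crop. Next I'll measure the cap centre and yaw from both views.

Run:
```python
from h import *
from scipy.spatial.transform import Rotation as Ro
for n in("top","scene"):
    I=cv2.imread(f"pics/{n}0.png"); D=np.load(f"{n}0.npy"); W=world(n,D)
    near=(np.hypot(W[...,0]-550,W[...,1]+157)<40)&(D>0)
    z=W[...,2][near&(W[...,2]>150)]; print(n,"top z",np.percentile(z,[50,75,90,97]).round(1))
    zt=np.percentile(z,75); m=(near&(abs(W[...,2]-zt)<(4 if n=="top" else 4))).astype(np.uint8)
    k=max(cv2.findContours(m,0,1)[0],key=len); e=cv2.fitEllipse(k); print(e)
    C=onplane(n,*e[0],165.5); print("centre",C.round(1), "mask xy",W[m>0].mean(0).round(1))
    x,y,w,h=cv2.boundingRect(k); g=cv2.cvtColor(I,6).astype(int)
    # dark pixels in the top, in plane polar
    v,u=np.nonzero(cv2.erode(m,np.ones((3,3)))); 
    q=[(onplane(n,a,b,165.5)-C,g[b,a]) for a,b in zip(u,v)]
    med=np.median([t[1] for t in q]); print("med",med)
    L=np.array([[np.degrees(np.arctan2(p[1],p[0])),np.hypot(p[0],p[1]),med-gg] for p,gg in q if med-gg>25 and np.hypot(p[0],p[1])>12])
    f=abs(L[:,0])<35; print("line yaw",np.average(L[f,0],weights=L[f,2]), L[f].round(0).tolist())
    # foot of the sides of the cap: 
s=sensors.observe(); q=s["tcp_rot"]; R=Ro.from_quat(np.r_[q[1:],q[0]]).as_matrix(); print(R.round(3)); print(s["time"])
```

```text
top top z [164.8 165.8 166.5 167.4]
((336.46417236328125, 251.87722778320312), (26.34827423095703, 26.534648895263672), 118.94810485839844)
centre [ 551.2 -157.1  165.5] mask xy [ 551.2 -157.1  164.9]
med 96.0
line yaw -10.231790866229776 [[-9.0, 22.0, 43.0], [-10.0, 21.0, 50.0], [-10.0, 19.0, 52.0], [-11.0, 17.0, 46.0], [-6.0, 15.0, 28.0], [-13.0, 15.0, 52.0], [-6.0, 13.0, 30.0], [-14.0, 13.0, 35.0]]
scene top z [164.6 165.8 166.5 167.3]
((304.6331787109375, 223.9829559326172), (12.196233749389648, 21.555871963500977), 90.23347473144531)
centre [ 555.4 -159.4  165.5] mask xy [ 554.8 -159.6  165.2]
med 112.0
line yaw -11.643949300966046 [[-11.0, 14.0, 35.0], [-12.0, 19.0, 27.0]]
[[-0.001  0.403 -0.915]
 [ 0.002 -0.915 -0.403]
 [-1.    -0.002 -0.   ]]
0.1
```

>>> jog_arm(moves=[[[0,-0.06,-0.13,-0.07,0,0,1],[0,-0.12,-0.26,-0.14,0,0,1],[0,-0.18,-0.39,-0.21,0,0,1],[0,-0.24,-0.52,-0.28,0,0,1],[0,-0.3,-0.65,-0.35,0,0,1],[0,-0.36,-0.78,-0.42,0,0,1],[0,-0.42,-0.9,-0.48,0,0,1],[0,-0.46,-1,-0.54,0,0,1]]], squeeze=20)

```text
time: 0.9
position: [304.8, -442.1, 229.7]
tcp_rot: [0.494, 0.505, 0.496, -0.504]
contact_force: [-0.4, -0.9, -0.2]
grip_width: 85.5
```

>>> jog_arm(moves=[[[0,0.13,-0.13,0,0,0,1],[0,0.26,-0.26,0,0,0,1],[0,0.4,-0.4,0,0,0,1],[0,0.53,-0.53,0,0,0,1],[0,0.66,-0.66,0,0,0,1],[0,0.8,-0.8,0,0,0,1],[0,0.93,-0.93,0,0,0,1],[0,1,-1,0,0,0,1]]])

```text
time: 1.7
position: [407.2, -342.8, 229.4]
tcp_rot: [0.494, 0.505, 0.497, -0.504]
contact_force: [-0.6, -0.0, 0.0]
grip_width: 85.4
```

>>> jog_arm(moves=[[[0,0.13,-0.13,0,0,0,1],[0,0.26,-0.26,0,0,0,1],[0,0.4,-0.4,0,0,0,1],[0,0.53,-0.53,0,0,0,1],[0,0.66,-0.66,0,0,0,1],[0,0.8,-0.8,0,0,0,1],[0,0.93,-0.93,0,0,0,1],[0,1,-1,0,0,0,1]]])

```text
time: 2.5
position: [509.5, -243.8, 229.3]
tcp_rot: [0.494, 0.505, 0.497, -0.504]
contact_force: [0.1, 0.2, -0.4]
grip_width: 85.4
```

>>> jog_arm(moves=[[[0,0.06,-0.12,-0.07,0,0,1],[0,0.12,-0.24,-0.14,0,0,1],[0,0.18,-0.36,-0.21,0,0,1],[0,0.24,-0.48,-0.28,0,0,1],[0,0.3,-0.6,-0.35,0,0,1],[0,0.36,-0.72,-0.42,0,0,1],[0,0.41,-0.86,-0.49,0,0,1],[0,0.41,-0.86,-0.54,0,0,1]]])

```text
time: 3.3
position: [552.2, -157.4, 229.3]
tcp_rot: [0.688, 0.16, 0.691, -0.156]
contact_force: [-0.9, -0.4, -0.3]
grip_width: 85.2
```

```bash
cat >> h.py <<'E'
from scipy.spatial.transform import Rotation as Ro
def st():
    s=sensors.observe(); q=s["tcp_rot"]; R=Ro.from_quat(np.r_[q[1:],q[0]]).as_matrix()
    print("t",round(s["time"],2),"pos",s["position"].round(1),"yaw_y",np.degrees(np.arctan2(R[1,1],R[0,1])).round(1),"F",s["contact_force"].round(1),"M",s["moment"].round(2),"w",round(s["grip_width"],1),"q6",s["qpos"][5].round(2))
    return s,R
def go(x,y,z):
    s,R=st(); print("tool units to",(x,y,z),(R.T@(np.array([x,y,z])-s["position"])/100).round(3),"R",R.round(3).tolist())
E
python3 - <<'E'
from h import *
go(552.5,-158,148)
p,d=optics.read_camera("scene"); cv2.imwrite("pics/s1.png",cv2.resize(p[100:280,200:400],None,fx=3,fy=3,interpolation=2))
E
```

```text
t 3.3 pos [ 552.2 -157.4  229.3] yaw_y 64.2 F [-0.9 -0.4 -0.3] M [-0.06 -0.02  0.  ] w 85.2 q6 -1.55
tool units to (552.5, -158, 148) [ 0.812 -0.007  0.01 ] R [[-0.003, 0.436, 0.9], [0.005, 0.9, -0.436], [-1.0, 0.004, -0.005]]
```

View pics/s1.png

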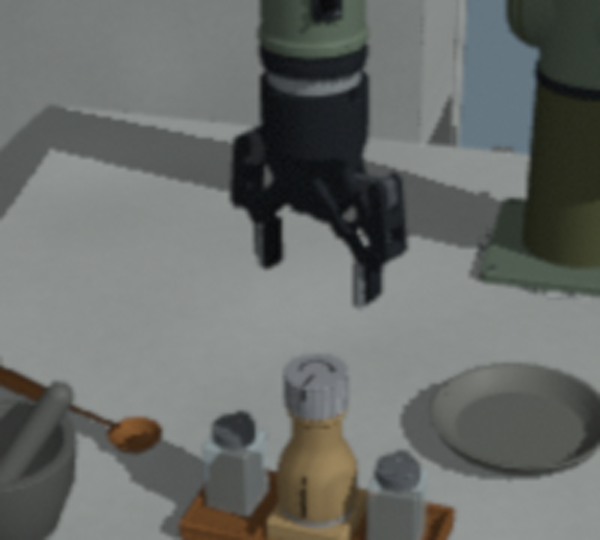

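The gripper hovers over the cap with clear space on both sides of it. Now I'll descend with the jaws open and close in stages.

>>> jog_arm(moves=[[[0.15,0,0,0,0,0,1],[0.3,0,0,0,0,0,1],[0.45,0,0,0,0,0,1],[0.6,-0.01,0.01,0,0,0,1],[0.75,-0.01,0.01,0,0,0,1],[0.9,-0.01,0.01,0,0,0,1],[1,-0.01,0.01,0,0,0,1],[1,-0.01,0.01,0,0,0,1]]])

```text
time: 4.15
position: [550.7, -158.3, 126.9]
tcp_rot: [0.686, 0.159, 0.692, -0.156]
contact_force: [-0.4, 0.3, -0.1]
grip_width: 85.3
```

>>> jog_arm(moves=[[[0.02,0,0,0,0,0,0.6],[0.03,0,0,0,0,0,0.5],[0.03,0,0,0,0,0,0.45],[0.03,0,0,0,0,0,0.4],[0.03,0,0,0,0,0,0.38],[0.03,0,0,0,0,0,0.38],[0.03,0,0,0,0,0,0.38],[0.03,0,0,0,0,0,0.38]]])

```text
time: 4.95
position: [550.7, -158.3, 124.0]
tcp_rot: [0.687, 0.159, 0.692, -0.156]
contact_force: [-0.7, 0.1, 0.4]
grip_width: 59.0
```

```bash
python3 -c "
from h import *
go(552.5,-158,126)"
```

```text
t 4.95 pos [ 550.7 -158.3  124. ] yaw_y 64.3 F [-0.7  0.1  0.4] M [0.04 0.   0.06] w 59.0 q6 -1.56
tool units to (552.5, -158, 126) [-0.02   0.011  0.015] R [[-0.007, 0.434, 0.901], [0.007, 0.901, -0.434], [-1.0, 0.003, -0.009]]
```

>>> jog_arm(moves=[[[0,0.01,0.015,0,0,0,0.36],[0,0.01,0.015,0,0,0,0.35],[0,0.01,0.015,0,0,0,0.34],[0,0.01,0.015,0,0,0,0.33],[0,0.01,0.015,0,0,0,0.32],[0,0.01,0.015,0,0,0,0.31],[0,0.01,0.015,0,0,0,0.3],[0,0.01,0.015,0,0,0,0.29]]])

```text
time: 5.75
position: [552.5, -158.1, 123.9]
tcp_rot: [0.687, 0.159, 0.692, -0.156]
contact_force: [-0.4, -0.3, -0.5]
grip_width: 54.9
```

>>> jog_arm(moves=[[[0,0,0,0,0,0,0.29],[0,0,0,0,0,0,0.28],[0,0,0,0,0,0,0.27],[0,0,0,0,0,0,0.26],[0,0,0,0,0,0,0.25],[0,0,0,0,0,0,0.24],[0,0,0,0,0,0,0.24],[0,0,0,0,0,0,0.24]]])

```text
time: 6.55
position: [552.3, -158.4, 124.0]
tcp_rot: [0.686, 0.159, 0.692, -0.156]
contact_force: [-0.7, -2.4, 1.2]
grip_width: 53.0
```

>>> jog_arm(moves=[[[0,-0.005,0,0,0,0,0.24],[0,-0.01,0,0,0,0,0.24],[0,-0.01,0,0,0,0,0.24],[0,-0.01,0,0,0,0,0.23],[0,-0.01,0,0,0,0,0.22],[0,-0.01,0,0,0,0,0.22],[0,-0.01,0,0,0,0,0.22],[0,-0.01,0,0,0,0,0.22]]])

```text
time: 7.35
position: [551.9, -159.3, 124.0]
tcp_rot: [0.686, 0.159, 0.692, -0.156]
contact_force: [-0.2, -0.8, -0.3]
grip_width: 51.9
```

>>> jog_arm(moves=[[[0,-0.005,0,0,0,0,0.22],[0,-0.005,0,0,0,0,0.21],[0,-0.005,0,0,0,0,0.2],[0,-0.005,0,0,0,0,0.19],[0,-0.005,0,0,0,0,0.18],[0,-0.005,0,0,0,0,0.17],[0,-0.005,0,0,0,0,0.16],[0,-0.005,0,0,0,0,0.15]]])

```text
time: 8.15
position: [551.8, -159.6, 124.2]
tcp_rot: [0.687, 0.159, 0.692, -0.156]
contact_force: [0.1, 2.5, 2.3]
grip_width: 50.1
```

```bash
python3 -c "
from h import *
st()"
```

```text
t 8.15 pos [ 551.8 -159.6  124.2] yaw_y 64.3 F [0.1 2.5 2.3] M [ 0.32 -0.03 -0.02] w 50.1 q6 -1.56
```

>>> jog_arm(moves=[[[0,0.002,0,0,0,0,0],[0,0.002,0,0,0,0,0],[0,0.002,0,0.02,0,0,0],[-0.001,0.002,0,0.04,0,0,0],[-0.002,0.002,0,0.06,0,0,0],[-0.003,0.002,0,0.08,0,0,0],[-0.004,0.002,0,0.1,0,0,0],[-0.004,0.002,0,0.1,0,0,0]]], squeeze=28)

```text
time: 8.95
position: [551.8, -160.0, 124.7]
tcp_rot: [0.666, 0.23, 0.672, -0.228]
contact_force: [-0.1, 0.3, 2.4]
grip_width: 50.4
```

```bash
python3 -c "
from h import *
st()"
```

```text
t 8.95 pos [ 551.8 -160.   124.7] yaw_y 52.3 F [-0.1  0.3  2.4] M [-0.01  0.03 -0.03] w 50.4 q6 -1.35
```

>>> jog_arm(moves=[[[-0.001,0,0,0.02,0,0,0],[-0.002,0,0,0.04,0,0,0],[-0.003,0,0,0.06,0,0,0],[-0.004,0,0,0.08,0,0,0],[-0.005,0,0,0.1,0,0,0],[-0.006,0,0,0.12,0,0,0],[-0.007,0,0,0.14,0,0,0],[-0.007,0,0,0.14,0,0,0]]])

```text
time: 9.75
position: [551.6, -160.3, 125.2]
tcp_rot: [0.626, 0.324, 0.632, -0.323]
contact_force: [-0.4, -1.3, 0.4]
grip_width: 50.3
```

```bash
python3 -c "
from h import *
st()
p,d=optics.read_camera('scene'); cv2.imwrite('pics/s2.png',cv2.resize(p[170:290,245:365],None,fx=5,fy=5,interpolation=2))"
```

```text
t 9.75 pos [ 551.6 -160.3  125.2] yaw_y 35.5 F [-0.4 -1.3  0.4] M [0.04 0.09 0.01] w 50.3 q6 -1.05
```

View pics/s2.png

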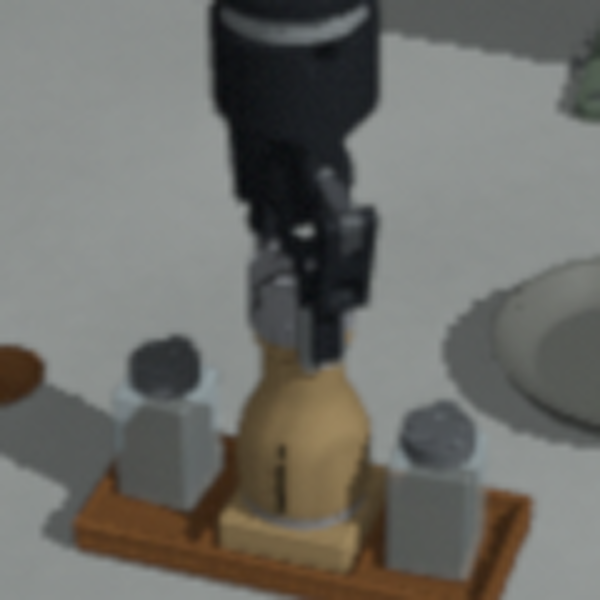

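The cap's line has moved clockwise, to crop (262,290), so the cap turns with the fingers. Forces are small, so I'll continue.

>>> jog_arm(moves=[[[-0.001,0,0,0.02,0,0,0],[-0.002,0,0,0.04,0,0,0],[-0.003,0,0,0.06,0,0,0],[-0.003,0,0,0.08,0,0,0],[-0.004,0,0,0.1,0,0,0],[-0.005,0,0,0.12,0,0,0],[-0.006,0,0,0.14,0,0,0],[-0.006,0,0,0.14,0,0,0]]])

```text
time: 10.6
position: [551.4, -160.3, 125.6]
tcp_rot: [0.572, 0.411, 0.578, -0.412]
contact_force: [0.6, -0.1, 0.2]
grip_width: 50.2
```

```bash
python3 -c "
from h import *
st()"
```

```text
t 10.6 pos [ 551.4 -160.3  125.6] yaw_y 18.8 F [ 0.6 -0.1  0.2] M [-0.    0.01  0.01] w 50.2 q6 -0.76
```

>>> jog_arm(moves=[[[-0.001,0,0,0.02,0,0,0],[-0.002,0,0,0.04,0,0,0],[-0.003,0,0,0.06,0,0,0],[-0.004,0,0,0.08,0,0,0],[-0.005,0,0,0.1,0,0,0],[-0.006,0,0,0.12,0,0,0],[-0.007,0,0,0.14,0,0,0],[-0.007,0,0,0.14,0,0,0]]])

```text
time: 11.4
position: [551.3, -160.4, 126.1]
tcp_rot: [0.506, 0.49, 0.512, -0.492]
contact_force: [-0.4, -0.1, -1.0]
grip_width: 50.5
```

```bash
python3 -c "
from h import *
st()"
```

```text
t 11.4 pos [ 551.3 -160.4  126.1] yaw_y 2.1 F [-0.4 -0.1 -1. ] M [ 0.09  0.02 -0.02] w 50.5 q6 -0.47
```

>>> jog_arm(moves=[[[-0.001,0,0,0.02,0,0,0],[-0.002,0,0,0.04,0,0,0],[-0.003,0,0,0.06,0,0,0],[-0.003,0,0,0.08,0,0,0],[-0.004,0,0,0.1,0,0,0],[-0.005,0,0,0.12,0,0,0],[-0.006,0,0,0.14,0,0,0],[-0.006,0,0,0.14,0,0,0]]])

```text
time: 12.2
position: [551.3, -160.2, 126.9]
tcp_rot: [-0.429, -0.558, -0.436, 0.561]
contact_force: [-1.3, 1.2, 2.6]
grip_width: 50.2
```

```bash
python3 -c "
from h import *
st()"
```

```text
t 12.2 pos [ 551.3 -160.2  126.9] yaw_y -14.6 F [-1.3  1.2  2.6] M [ 0.24  0.1  -0.02] w 50.2 q6 -0.18
```

>>> jog_arm(moves=[[[-0.002,0,0,0.02,0,0,0],[-0.003,0,0,0.04,0,0,0],[-0.005,0,0,0.06,0,0,0],[-0.006,0,0,0.08,0,0,0],[-0.007,0,0,0.1,0,0,0],[-0.008,0,0,0.12,0,0,0],[-0.009,0,0,0.13,0,0,0],[-0.009,0,0,0.13,0,0,0]]])

```text
time: 13.0
position: [551.1, -160.1, 127.7]
tcp_rot: [-0.35, -0.611, -0.356, 0.614]
contact_force: [-0.1, 1.4, 1.5]
grip_width: 49.7
```

```bash
python3 -c "
from h import *
st()"
```

```text
t 13.0 pos [ 551.1 -160.1  127.7] yaw_y -30.1 F [-0.1  1.4  1.5] M [0.16 0.15 0.  ] w 49.7 q6 0.09
```

>>> jog_arm(moves=[[[-0.002,0,0,0.02,0,0,0],[-0.003,0,0,0.04,0,0,0],[-0.004,0,0,0.06,0,0,0],[-0.005,0,0,0.08,0,0,0],[-0.006,0,0,0.1,0,0,0],[-0.007,0,0,0.12,0,0,0],[-0.009,0,0,0.12,0,0,0],[-0.011,0,0,0.12,0,0,0]]])

```text
time: 13.8
position: [551.2, -160.1, 128.7]
tcp_rot: [-0.271, -0.65, -0.277, 0.654]
contact_force: [-0.1, 1.7, -0.5]
grip_width: 50.2
```

```bash
python3 -c "
from h import *
st()"
```

```text
t 13.8 pos [ 551.2 -160.1  128.7] yaw_y -44.4 F [-0.1  1.7 -0.5] M [0.17 0.03 0.04] w 50.2 q6 0.34
```

>>> jog_arm(moves=[[[-0.002,0,0,0,0,0,0],[-0.004,0,0,0,0,0,0],[-0.006,0,0,0,0,0,0],[-0.008,0,0,0,0,0,0],[-0.01,0,0,0,0,0,0],[-0.01,0,0,0,0,0,0],[-0.01,0,0,0,0,0,0],[-0.01,0,0,0,0,0,0]]])

```text
time: 14.6
position: [551.2, -160.1, 129.7]
tcp_rot: [-0.271, -0.65, -0.277, 0.654]
contact_force: [-1.1, 0.3, -0.5]
grip_width: 50.4
```

```bash
python3 -c "
from h import *
st()"
```

```text
t 14.6 pos [ 551.2 -160.1  129.7] yaw_y -44.4 F [-1.1  0.3 -0.5] M [ 0.02 -0.02  0.02] w 50.4 q6 0.34
```

>>> jog_arm(moves=[[[-0.001,0,0,0,0,0,0],[-0.002,0,0,0,0,0,0],[-0.003,0,0,0,0,0,0],[-0.004,0,0,0,0,0,0],[-0.005,0,0,0,0,0,0],[-0.006,0,0,0,0,0,0],[-0.007,0,0,0,0,0,0],[-0.007,0,0,0,0,0,0]]])

```text
time: 15.4
position: [551.2, -160.1, 130.3]
tcp_rot: [-0.271, -0.65, -0.277, 0.654]
contact_force: [0.3, -0.2, -1.3]
grip_width: 50.3
```

```bash
python3 -c "
from h import *
st()"
```

```text
t 15.4 pos [ 551.2 -160.1  130.3] yaw_y -44.4 F [ 0.3 -0.2 -1.3] M [-0.01  0.03  0.02] w 50.3 q6 0.34
```

>>> jog_arm(moves=[[[-0.001,0,0,0,0,0,0],[-0.002,0,0,0,0,0,0],[-0.003,0,0,0,0,0,0],[-0.004,0,0,0,0,0,0],[-0.005,0,0,0,0,0,0],[-0.006,0,0,0,0,0,0],[-0.007,0,0,0,0,0,0],[-0.007,0,0,0,0,0,0]]])

```text
time: 16.2
position: [551.1, -160.1, 130.6]
tcp_rot: [-0.271, -0.65, -0.277, 0.654]
contact_force: [1.7, -1.1, -5.8]
grip_width: 49.9
```

```bash
python3 -c "
from h import *
st()"
```

```text
t 16.2 pos [ 551.1 -160.1  130.6] yaw_y -44.4 F [ 1.7 -1.1 -5.8] M [-0.12 -0.22 -0.04] w 49.9 q6 0.34
```

The pull caught at -5.8 N, so the cap isn't free yet at about 108°. I'll ease off, turn further and feel again.

>>> jog_arm(moves=[[[0.006,0,0,0,0,0,0],[0.006,0,0,0.02,0,0,0],[0.005,0,0,0.04,0,0,0],[0.004,0,0,0.06,0,0,0],[0.003,0,0,0.08,0,0,0],[0.002,0,0,0.09,0,0,0],[-0.001,0,0,0.09,0,0,0],[-0.004,0,0,0.09,0,0,0]]])

```text
time: 17.0
position: [551.2, -160.1, 131.3]
tcp_rot: [-0.209, -0.672, -0.214, 0.677]
contact_force: [0.3, -0.7, -0.4]
grip_width: 50.1
```

```bash
python3 -c "
from h import *
st()"
```

```text
t 17.0 pos [ 551.2 -160.1  131.3] yaw_y -55.2 F [ 0.3 -0.7 -0.4] M [-0.03  0.03 -0.02] w 50.1 q6 0.53
```

>>> jog_arm(moves=[[[-0.001,0,0,0,0,0,0],[-0.002,0,0,0,0,0,0],[-0.003,0,0,0,0,0,0],[-0.004,0,0,0,0,0,0],[-0.005,0,0,0,0,0,0],[-0.006,0,0,0,0,0,0],[-0.006,0,0,0,0,0,0],[-0.006,0,0,0,0,0,0]]])

```text
time: 17.8
position: [551.1, -160.1, 131.9]
tcp_rot: [-0.209, -0.672, -0.214, 0.677]
contact_force: [0.3, -1.5, -0.9]
grip_width: 50.6
```

```bash
python3 -c "
from h import *
st()"
```

```text
t 17.8 pos [ 551.1 -160.1  131.9] yaw_y -55.2 F [ 0.3 -1.5 -0.9] M [ 0.01 -0.08  0.02] w 50.6 q6 0.53
```

>>> jog_arm(moves=[[[-0.001,0,0,0,0,0,0],[-0.002,0,0,0,0,0,0],[-0.003,0,0,0,0,0,0],[-0.004,0,0,0,0,0,0],[-0.005,0,0,0,0,0,0],[-0.006,0,0,0,0,0,0],[-0.007,0,0,0,0,0,0],[-0.007,0,0,0,0,0,0]]])

```text
time: 18.6
position: [551.2, -160.1, 132.6]
tcp_rot: [-0.209, -0.672, -0.214, 0.677]
contact_force: [0.3, -0.4, -1.2]
grip_width: 50.1
```

```bash
python3 -c "
from h import *
st()"
```

```text
t 18.6 pos [ 551.2 -160.1  132.6] yaw_y -55.2 F [ 0.3 -0.4 -1.2] M [-0.03 -0.03 -0.04] w 50.1 q6 0.53
```

>>> jog_arm(moves=[[[-0.001,0,0,0,0,0,0],[-0.002,0,0,0,0,0,0],[-0.003,0,0,0,0,0,0],[-0.004,0,0,0,0,0,0],[-0.006,0,0,0,0,0,0],[-0.007,0,0,0,0,0,0],[-0.009,0,0,0,0,0,0],[-0.009,0,0,0,0,0,0]]])

```text
time: 19.4
position: [551.2, -160.1, 133.6]
tcp_rot: [-0.209, -0.672, -0.214, 0.677]
contact_force: [0.8, 0.4, -1.1]
grip_width: 50.5
```

```bash
python3 -c "
from h import *
go(551.2,-160.1,200)"
```

```text
t 19.4 pos [ 551.2 -160.1  133.6] yaw_y -55.2 F [ 0.8  0.4 -1.1] M [-0.04 -0.04 -0.05] w 50.5 q6 0.53
tool units to (551.2, -160.1, 200) [-0.664 -0.006  0.002] R [[-0.008, 0.571, -0.821], [0.005, -0.821, -0.571], [-1.0, -0.009, 0.004]]
```

The cap is free: 3 mm past the old stop, with only its weight felt. Lifting straight up.

>>> jog_arm(moves=[[[-0.02,0,0,0,0,0,0],[-0.05,0,0,0,0,0,0],[-0.1,-0.001,0,0,0,0,0],[-0.17,-0.002,0,0,0,0,0],[-0.25,-0.003,0,0,0,0,0],[-0.35,-0.004,0,0,0,0,0],[-0.45,-0.004,0,0,0,0,0],[-0.55,-0.005,0,0,0,0,0]]])

```text
time: 20.2
position: [551.6, -160.1, 189.9]
tcp_rot: [-0.209, -0.673, -0.214, 0.677]
contact_force: [-0.4, -0.4, -0.9]
grip_width: 50.2
```

```bash
python3 -c "
from h import *
go(566.3,174.5,190)
p,d=optics.read_camera('scene'); cv2.imwrite('pics/s3.png',cv2.resize(p[120:280,230:390],None,fx=3.5,fy=3.5,interpolation=2))"
```

```text
t 20.2 pos [ 551.6 -160.1  189.9] yaw_y -55.2 F [-0.4 -0.4 -0.9] M [ 0.02  0.02 -0.03] w 50.2 q6 0.53
tool units to (566.3, 174.5, 190) [ 0.014 -2.663 -2.031] R [[-0.008, 0.571, -0.821], [0.005, -0.821, -0.571], [-1.0, -0.008, 0.003]]
```

View pics/s3.png

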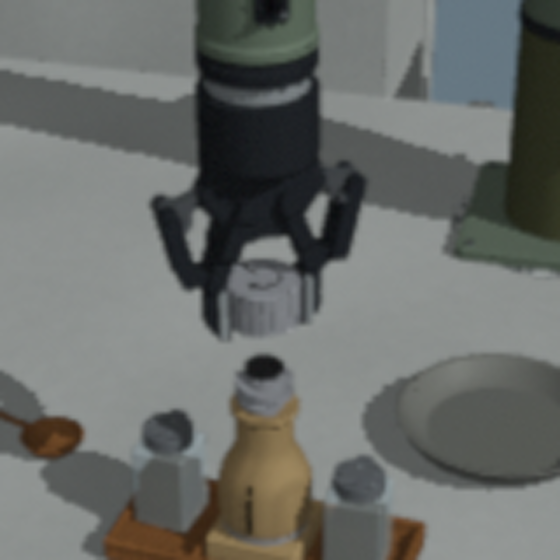

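The cap is off and the neck is bare. However, the fingertips (crop (222,337), (307,318)) reach slightly below the cap's lower edge (262,332). I need to know by how much before I set it down.

Run:
```python
from h import *
p,d=optics.read_camera('scene'); W=world('scene',d); c=p[165:235,270:340]
cv2.imwrite('pics/s4.png',cv2.resize(c,None,fx=8,fy=8,interpolation=2))
K,R,t=cam('scene'); C=-R.T@t; ax=np.array([551.6,-160.1])
f=(C[:2]-ax)/np.linalg.norm(C[:2]-ax); j=np.array([.571,-.821]); w=np.array([.821,.571])
b=np.array([3,0])
for nm,q in [("capfront",ax+25.5*f),("tip+y in",ax+26*j+11*w),("tip+y in mid",ax+26*j),("tip-y in near",ax-26*j+11*w),("tip-y mid",ax-26*j)]:
    print(nm,[(z,proj('scene',[*(q+b),z]).round(1).tolist()) for z in (190,195,200,205,230)])
# depth z ranges
m=(np.hypot(W[...,0]-554,W[...,1]+160)<60)&(W[...,2]>178)&(W[...,2]<240)
r=W[m]-[554.6,-160.1,0]; a=r[:,:2]@j
for lo,hi in((-45,-27),(-20,20),(27,45)):
    k=(a>lo)&(a<hi); print(lo,hi,k.sum(),np.percentile(r[k,2],[0,1,3,10,50]).round(1))
```

```text
capfront [(190, [304.4, 220.9]), (195, [304.4, 219.0]), (200, [304.3, 217.1]), (205, [304.3, 215.2]), (230, [304.2, 205.6])]
tip+y in [(190, [295.2, 219.5]), (195, [295.2, 217.6]), (200, [295.1, 215.7]), (205, [295.1, 213.8]), (230, [294.8, 204.2])]
tip+y in mid [(190, [293.6, 217.0]), (195, [293.5, 215.2]), (200, [293.5, 213.3]), (205, [293.4, 211.4]), (230, [293.2, 201.9])]
tip-y in near [(190, [316.6, 215.0]), (195, [316.6, 213.2]), (200, [316.6, 211.3]), (205, [316.6, 209.5]), (230, [316.7, 199.9])]
tip-y mid [(190, [314.9, 212.7]), (195, [314.9, 210.8]), (200, [314.9, 209.0]), (205, [314.9, 207.1]), (230, [314.9, 197.6])]
-45 -27 59 [198.1 198.7 200.  205.9 221.9]
-20 20 359 [202.7 203.5 204.9 209.3 231.3]
27 45 108 [197.5 199.1 200.  203.6 218.7]
```

View pics/s4.png

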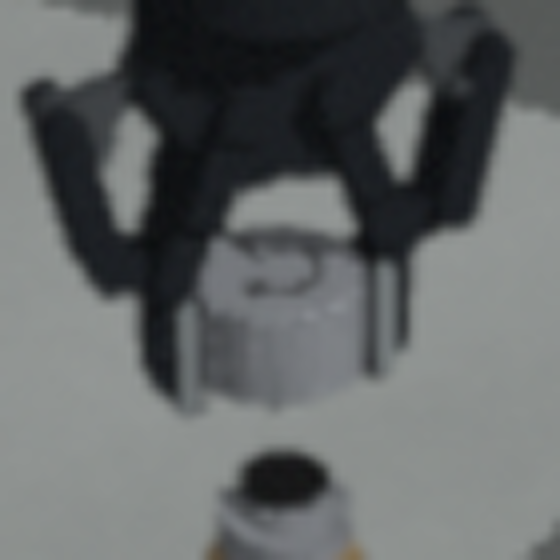

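The tips sit about 4.5 mm below the cap's edge, so the cap can't reach the floor in this grip without a drop. The cap is loose now, so I'll rest it back on the bare neck without turning it. Then I'll regrip about 9 mm higher and lift it off again.

>>> jog_arm(moves=[[[0.1,0,0,0,0,0,0],[0.2,0,0,0,0,0,0],[0.3,0.001,0,0,0,0,0],[0.38,0.002,0,0,0,0,0],[0.44,0.003,0,0,0,0,0],[0.49,0.004,0,0,0,0,0],[0.53,0.005,0,0,0,0,0],[0.54,0.005,0,0,0,0,0]]])

```text
time: 21.1
position: [551.9, -160.3, 136.4]
tcp_rot: [-0.209, -0.673, -0.214, 0.676]
contact_force: [-3.0, 3.7, 0.7]
grip_width: 50.4
```

```bash
python3 -c "
from h import *
go(551.2,-160.1,132.6)"
```

```text
t 21.1 pos [ 551.9 -160.3  136.4] yaw_y -55.2 F [-3.   3.7  0.7] M [0.34 0.55 0.01] w 50.4 q6 0.53
tool units to (551.2, -160.1, 132.6) [ 0.038 -0.006  0.005] R [[-0.007, 0.571, -0.821], [0.005, -0.821, -0.571], [-1.0, -0.007, 0.003]]
```

>>> jog_arm(moves=[[[0,-0.004,0.002,0,0,0,0],[0,-0.008,0.003,0,0,0,0],[0,-0.008,0.003,0,0,0,0],[0.005,-0.008,0.003,0,0,0,0],[0.01,-0.008,0.003,0,0,0,0],[0.015,-0.008,0.003,0,0,0,0],[0.02,-0.008,0.003,0,0,0,0],[0.02,-0.008,0.003,0,0,0,0]]])

```text
time: 21.9
position: [551.2, -159.8, 134.3]
tcp_rot: [-0.209, -0.673, -0.214, 0.676]
contact_force: [-0.0, -0.2, -1.7]
grip_width: 50.3
```

```bash
python3 -c "
from h import *
go(551.2,-160.1,132.6)"
```

```text
t 21.9 pos [ 551.2 -159.8  134.3] yaw_y -55.2 F [-0.  -0.2 -1.7] M [-0.01  0.03  0.01] w 50.3 q6 0.53
tool units to (551.2, -160.1, 132.6) [0.017 0.003 0.001] R [[-0.007, 0.571, -0.821], [0.005, -0.821, -0.571], [-1.0, -0.008, 0.003]]
```

>>> jog_arm(moves=[[[0.003,0,0,0,0,0,0],[0.005,0,0,0,0,0,0],[0.008,0,0,0,0,0,0],[0.011,0,0,0,0,0,0],[0.014,0,0,0,0,0,0],[0.017,0,0,0,0,0,0],[0.02,0,0,0,0,0,0],[0.02,0,0,0,0,0,0]]])

```text
time: 22.7
position: [551.2, -159.8, 132.2]
tcp_rot: [-0.209, -0.673, -0.214, 0.676]
contact_force: [-0.5, -0.7, -0.9]
grip_width: 50.1
```

```bash
python3 -c "
from h import *
st()"
```

```text
t 22.7 pos [ 551.2 -159.8  132.2] yaw_y -55.2 F [-0.5 -0.7 -0.9] M [ 0.06 -0.    0.01] w 50.1 q6 0.53
```

>>> jog_arm(moves=[[[0.002,0,0,0,0,0,0],[0.004,0,0,0,0,0,0],[0.006,0,0,0,0,0,0],[0.008,0,0,0,0,0,0],[0.01,0,0,0,0,0,0],[0.011,0,0,0,0,0,0],[0.012,0,0,0,0,0,0],[0.012,0,0,0,0,0,0]]])

```text
time: 23.5
position: [551.1, -159.8, 131.0]
tcp_rot: [-0.209, -0.673, -0.214, 0.677]
contact_force: [-0.9, 0.2, -0.6]
grip_width: 50.5
```

```bash
python3 -c "
from h import *
st()"
```

```text
t 23.5 pos [ 551.1 -159.8  131. ] yaw_y -55.2 F [-0.9  0.2 -0.6] M [ 0.01 -0.01  0.02] w 50.5 q6 0.53
```

>>> jog_arm(moves=[[[0.002,0,0,0,0,0,0],[0.004,0,0,0,0,0,0],[0.006,0,0,0,0,0,0],[0.007,0,0,0,0,0,0],[0.008,0,0,0,0,0,0],[0.009,0,0,0,0,0,0],[0.01,0,0,0,0,0,0],[0.01,0,0,0,0,0,0]]])

```text
time: 24.3
position: [551.1, -159.8, 130.0]
tcp_rot: [-0.209, -0.673, -0.214, 0.677]
contact_force: [-0.6, 1.2, -1.9]
grip_width: 50.2
```

```bash
python3 -c "
from h import *
st()"
```

```text
t 24.3 pos [ 551.1 -159.8  130. ] yaw_y -55.2 F [-0.6  1.2 -1.9] M [-0.02  0.01  0.05] w 50.2 q6 0.53
```

>>> jog_arm(moves=[[[0.002,0,0,0,0,0,0],[0.004,0,0,0,0,0,0],[0.006,0,0,0,0,0,0],[0.007,0,0,0,0,0,0],[0.008,0,0,0,0,0,0],[0.009,0,0,0,0,0,0],[0.01,0,0,0,0,0,0],[0.01,0,0,0,0,0,0]]])

```text
time: 25.1
position: [551.2, -159.8, 129.2]
tcp_rot: [-0.209, -0.673, -0.214, 0.676]
contact_force: [-0.9, 1.0, 1.1]
grip_width: 50.2
```

```bash
python3 -c "
from h import *
st()"
```

```text
t 25.1 pos [ 551.2 -159.8  129.2] yaw_y -55.2 F [-0.9  1.   1.1] M [0.03 0.07 0.01] w 50.2 q6 0.53
```

The neck now supports the cap (Fz rose from about -1 to +1.1). Releasing slightly, rising 9 mm, and regripping.

>>> jog_arm(moves=[[[0,0,0,0,0,0,0.2],[0,0,0,0,0,0,0.24],[0,0,0,0,0,0,0.28],[0,0,0,0,0,0,0.3],[0,0,0,0,0,0,0.3],[-0.03,0,0,0,0,0,0.3],[-0.06,0,0,0,0,0,0.3],[-0.09,0.001,0,0,0,0,0.3]]])

```text
time: 25.9
position: [551.4, -160.0, 138.6]
tcp_rot: [-0.209, -0.673, -0.214, 0.676]
contact_force: [0.4, 0.5, -0.2]
grip_width: 55.8
```

```bash
python3 -c "
from h import *
go(551.2,-159.9,138.5)"
```

```text
t 25.9 pos [ 551.4 -160.   138.6] yaw_y -55.2 F [ 0.4  0.5 -0.2] M [ 0.   -0.05 -0.01] w 55.8 q6 0.53
tool units to (551.2, -159.9, 138.5) [ 0.001 -0.002  0.001] R [[-0.006, 0.571, -0.821], [0.004, -0.821, -0.571], [-1.0, -0.007, 0.003]]
```

>>> jog_arm(moves=[[[0,-0.002,0,0,0,0,0.27],[0,-0.002,0,0,0,0,0.25],[0,-0.002,0,0,0,0,0.23],[0,-0.002,0,0,0,0,0.21],[0,-0.002,0,0,0,0,0.19],[0,-0.002,0,0,0,0,0.1],[0,-0.002,0,0,0,0,0],[0,-0.002,0,0,0,0,0]]])

```text
time: 26.7
position: [551.2, -159.8, 138.7]
tcp_rot: [-0.209, -0.673, -0.214, 0.676]
contact_force: [-1.0, -0.2, 1.0]
grip_width: 50.3
```

>>> jog_arm(moves=[[[-0.002,0,0,0,0,0,0],[-0.004,0,0,0,0,0,0],[-0.006,0,0,0,0,0,0],[-0.008,0,0,0,0,0,0],[-0.01,0,0,0,0,0,0],[-0.012,0,0,0,0,0,0],[-0.014,0,0,0,0,0,0],[-0.014,0,0,0,0,0,0]]])

```text
time: 27.5
position: [551.3, -159.8, 140.1]
tcp_rot: [-0.209, -0.673, -0.214, 0.676]
contact_force: [0.3, -0.7, -1.1]
grip_width: 50.2
```

```bash
python3 -c "
from h import *
st()"
```

```text
t 27.5 pos [ 551.3 -159.8  140.1] yaw_y -55.2 F [ 0.3 -0.7 -1.1] M [0.01 0.01 0.01] w 50.2 q6 0.53
```

>>> jog_arm(moves=[[[-0.002,0,0,0,0,0,0],[-0.004,0,0,0,0,0,0],[-0.006,0,0,0,0,0,0],[-0.008,0,0,0,0,0,0],[-0.01,0,0,0,0,0,0],[-0.011,0,0,0,0,0,0],[-0.012,0,0,0,0,0,0],[-0.012,0,0,0,0,0,0]]])

```text
time: 28.3
position: [551.3, -159.8, 141.3]
tcp_rot: [-0.209, -0.673, -0.214, 0.676]
contact_force: [-0.5, 0.1, -0.3]
grip_width: 50.2
```

>>> jog_arm(moves=[[[-0.001,0,0,0,0,0,0],[-0.002,0,0,0,0,0,0],[-0.003,0,0,0,0,0,0],[-0.004,0,0,0,0,0,0],[-0.005,0,0,0,0,0,0],[-0.006,0,0,0,0,0,0],[-0.007,0,0,0,0,0,0],[-0.007,0,0,0,0,0,0]]])

```text
time: 29.1
position: [551.3, -159.8, 142.1]
tcp_rot: [-0.209, -0.673, -0.214, 0.676]
contact_force: [-0.3, -0.1, -0.8]
grip_width: 50.1
```

>>> jog_arm(moves=[[[-0.006,0,0,0,0,0,0],[-0.012,0,0,0,0,0,0],[-0.03,0,0,0,0,0,0],[-0.08,-0.001,0,0,0,0,0],[-0.16,-0.002,0,0,0,0,0],[-0.26,-0.003,0,0,0,0,0],[-0.36,-0.004,0,0,0,0,0],[-0.46,-0.005,0,0,0,0,0]]])

```text
time: 29.9
position: [551.6, -159.7, 189.5]
tcp_rot: [-0.21, -0.673, -0.213, 0.676]
contact_force: [0.0, 1.0, -0.7]
grip_width: 49.8
```

Run:
```python
from h import *
go(566.3,174.5,190)
p,d=optics.read_camera('scene'); W=world('scene',d)
j=np.array([.571,-.821])
m=(np.hypot(W[...,0]-554,W[...,1]+160)<60)&(W[...,2]>174)&(W[...,2]<240)
r=W[m]-[554.6,-160.1,0]; a=r[:,:2]@j
for lo,hi in((-45,-27),(-20,20),(27,45)):
    k=(a>lo)&(a<hi); print(lo,hi,k.sum(),np.percentile(r[k,2],[0,1,3,10,50]).round(1))
# dish as seen by scene camera
w=W; mm=((w[...,2]>13)&(w[...,2]<30)&(np.hypot(w[...,0]-568,w[...,1]-174)<80)).astype(np.uint8)
k=max(cv2.findContours(mm,0,1)[0],key=len); e=cv2.fitEllipse(k); print("dish scene",onplane('scene',*e[0],20),e)
```

```text
t 29.9 pos [ 551.6 -159.7  189.5] yaw_y -55.2 F [ 0.   1.  -0.7] M [ 0.04 -0.01  0.02] w 49.8 q6 0.53
tool units to (566.3, 174.5, 190) [ 0.007 -2.66  -2.029] R [[-0.005, 0.571, -0.821], [0.004, -0.821, -0.571], [-1.0, -0.006, 0.002]]
-45 -27 89 [195.2 195.6 198.5 202.5 221.9]
-20 20 356 [189.6 192.2 193.6 196.9 219.1]
27 45 116 [193.4 195.  196.7 200.8 217.8]
dish scene [572.62083957 171.52281378  20.        ] ((440.1935729980469, 298.23974609375), (35.559085845947266, 55.73724365234375), 103.55547332763672)
```

The cap now hangs about 3 mm below the fingertips. Carrying it to the dish: target (567,172), corrected for each camera's bias as found at the cap.

>>> jog_arm(moves=[[[0,-0.06,-0.05,0,0,0,0],[0,-0.16,-0.12,0,0,0,0],[0,-0.28,-0.21,0,0,0,0],[0,-0.4,-0.3,0,0,0,0],[0,-0.52,-0.4,0,0,0,0],[0,-0.65,-0.5,0,0,0,0],[0,-0.78,-0.6,0,0,0,0],[0,-0.88,-0.67,0,0,0,0]]])

```text
time: 30.75
position: [557.5, -47.8, 191.7]
tcp_rot: [-0.211, -0.674, -0.213, 0.675]
contact_force: [-0.1, 0.2, -0.8]
grip_width: 50.2
```

>>> jog_arm(moves=[[[0,-0.12,-0.09,0,0,0,0],[0,-0.24,-0.18,0,0,0,0],[0,-0.36,-0.27,0,0,0,0],[0,-0.48,-0.36,0,0,0,0],[0,-0.6,-0.45,0,0,0,0],[0,-0.7,-0.53,0,0,0,0],[0,-0.8,-0.61,0,0,0,0],[0,-0.88,-0.67,0,0,0,0]]])

```text
time: 31.55
position: [562.2, 63.8, 192.0]
tcp_rot: [-0.211, -0.674, -0.213, 0.675]
contact_force: [-0.3, -0.4, -1.4]
grip_width: 50.1
```

>>> jog_arm(moves=[[[0,-0.12,-0.09,0,0,0,0],[0,-0.24,-0.18,0,0,0,0],[0,-0.36,-0.27,0,0,0,0],[0,-0.48,-0.36,0,0,0,0],[0,-0.6,-0.45,0,0,0,0],[0,-0.7,-0.53,0,0,0,0],[0,-0.8,-0.61,0,0,0,0],[0,-0.86,-0.67,0,0,0,0]]])

```text
time: 32.35
position: [568.0, 174.0, 192.3]
tcp_rot: [-0.211, -0.674, -0.214, 0.675]
contact_force: [-0.7, -0.4, -1.4]
grip_width: 50.2
```

```bash
python3 -c "
from h import *
go(567,172,20)"
```

```text
t 32.35 pos [568.  174.  192.3] yaw_y -55.1 F [-0.7 -0.4 -1.4] M [ 0.01  0.03 -0.01] w 50.2 q6 1.11
tool units to (567, 172, 20) [1.723 0.017 0.019] R [[-0.002, 0.573, -0.82], [0.003, -0.82, -0.573], [-1.0, -0.004, 0.0]]
```

>>> jog_arm(moves=[[[0.1,0.01,0.01,0,0,0,0],[0.23,0.017,0.019,0,0,0,0],[0.36,0.017,0.019,0,0,0,0],[0.5,0.017,0.019,0,0,0,0],[0.63,0.017,0.019,0,0,0,0],[0.76,0.017,0.019,0,0,0,0],[0.9,0.017,0.019,0,0,0,0],[1,0.017,0.019,0,0,0,0]]])

```text
time: 33.15
position: [566.6, 171.6, 90.5]
tcp_rot: [-0.211, -0.673, -0.214, 0.675]
contact_force: [-1.2, 0.3, -1.4]
grip_width: 50.0
```

>>> jog_arm(moves=[[[0.12,0,0,0,0,0,0],[0.24,0,0,0,0,0,0],[0.36,0,0,0,0,0,0],[0.46,0,0,0,0,0,0],[0.55,0,0,0,0,0,0],[0.63,0,0,0,0,0,0],[0.69,0,0,0,0,0,0],[0.72,0,0,0,0,0,0]]])

```text
time: 33.95
position: [566.0, 171.7, 17.8]
tcp_rot: [-0.211, -0.673, -0.214, 0.676]
contact_force: [-0.5, 0.2, -1.4]
grip_width: 50.2
```

```bash
python3 -c "
from h import *
go(567,172,8)
p,d=optics.read_camera('scene'); cv2.imwrite('pics/s5.png',cv2.resize(p[210:330,370:510],None,fx=4.5,fy=4.5,interpolation=2))"
```

```text
t 33.95 pos [566.  171.7  17.8] yaw_y -55.1 F [-0.5  0.2 -1.4] M [ 0.04 -0.01  0.05] w 50.2 q6 1.11
tool units to (567, 172, 8) [ 0.098  0.004 -0.01 ] R [[-0.004, 0.573, -0.82], [0.002, -0.82, -0.573], [-1.0, -0.005, 0.002]]
```

View pics/s5.png

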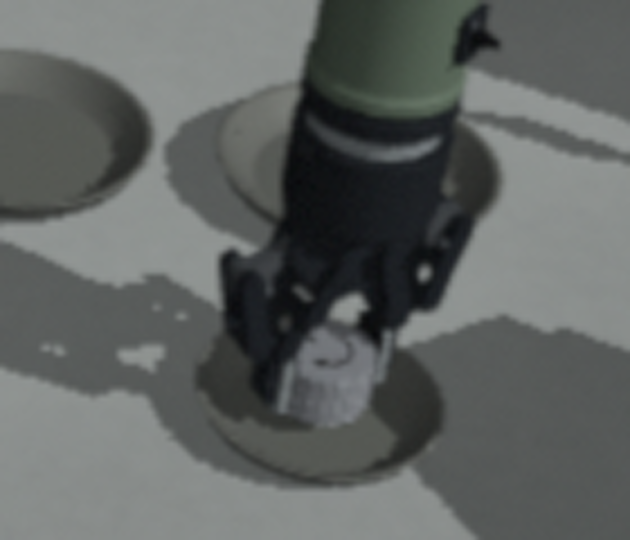

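The cap is centred over the right (small) dish: cap at (325,380), dish spanning x 200–443. Lowering gently.

>>> jog_arm(moves=[[[0.02,0.001,-0.003,0,0,0,0],[0.04,0.003,-0.006,0,0,0,0],[0.055,0.004,-0.01,0,0,0,0],[0.07,0.004,-0.01,0,0,0,0],[0.08,0.004,-0.01,0,0,0,0],[0.09,0.004,-0.01,0,0,0,0],[0.1,0.004,-0.01,0,0,0,0],[0.1,0.004,-0.01,0,0,0,0]]])

```text
time: 34.8
position: [566.7, 172.0, 7.5]
tcp_rot: [-0.211, -0.673, -0.214, 0.676]
contact_force: [-0.2, 0.2, -1.8]
grip_width: 49.8
```

>>> jog_arm(moves=[[[0.004,0,0,0,0,0,0],[0.008,0,0,0,0,0,0],[0.012,0,0,0,0,0,0],[0.015,0,0,0,0,0,0],[0.018,0,0,0,0,0,0],[0.02,0,0,0,0,0,0],[0.02,0,0,0,0,0,0],[0.02,0,0,0,0,0,0]]])

```text
time: 35.6
position: [566.7, 172.0, 5.5]
tcp_rot: [-0.211, -0.673, -0.214, 0.676]
contact_force: [0.1, -0.2, -1.5]
grip_width: 50.3
```

>>> jog_arm(moves=[[[0.002,0,0,0,0,0,0],[0.004,0,0,0,0,0,0],[0.006,0,0,0,0,0,0],[0.008,0,0,0,0,0,0],[0.009,0,0,0,0,0,0],[0.01,0,0,0,0,0,0],[0.01,0,0,0,0,0,0],[0.01,0,0,0,0,0,0]]])

```text
time: 36.4
position: [566.8, 172.0, 4.5]
tcp_rot: [-0.211, -0.673, -0.214, 0.676]
contact_force: [-0.5, 0.7, -1.8]
grip_width: 50.3
```

>>> jog_arm(moves=[[[0.002,0,0,0,0,0,0],[0.003,0,0,0,0,0,0],[0.004,0,0,0,0,0,0],[0.005,0,0,0,0,0,0],[0.006,0,0,0,0,0,0],[0.007,0,0,0,0,0,0],[0.008,0,0,0,0,0,0],[0.008,0,0,0,0,0,0]]])

```text
time: 37.2
position: [566.8, 172.0, 4.4]
tcp_rot: [-0.211, -0.673, -0.214, 0.676]
contact_force: [-2.3, 0.2, 6.5]
grip_width: 50.2
```

Touchdown at z=4.4 (Fz +6.5 N). I'll ease off a little, open the jaws a few millimetres and rise.

>>> jog_arm(moves=[[[-0.004,0,0,0,0,0,0],[-0.004,0,0,0,0,0,0.19],[-0.004,0,0,0,0,0,0.21],[-0.004,0,0,0,0,0,0.23],[-0.004,0,0,0,0,0,0.26],[-0.004,0,0,0,0,0,0.29],[-0.004,0,0,0,0,0,0.3],[-0.004,0,0,0,0,0,0.3]]])

```text
time: 38.0
position: [566.9, 172.0, 4.8]
tcp_rot: [-0.211, -0.673, -0.214, 0.676]
contact_force: [-0.4, -0.8, -0.0]
grip_width: 55.1
```

>>> jog_arm(moves=[[[-0.01,0,0,0,0,0,0.3],[-0.04,0,0,0,0,0,0.3],[-0.08,0,0,0,0,0,0.32],[-0.14,0,0,0,0,0,0.35],[-0.24,0,0,0,0,0,0.35],[-0.36,0,0,0,0,0,0.35],[-0.48,0,0,0,0,0,0.35],[-0.6,0,0,0,0,0,0.35]]])

```text
time: 38.8
position: [567.6, 172.0, 66.4]
tcp_rot: [-0.211, -0.674, -0.214, 0.675]
contact_force: [-0.3, 0.4, 0.2]
grip_width: 57.9
```

>>> jog_arm(moves=[[[-0.1,0,0,0,0,0,0.35],[-0.2,0,0.1,0,0,0,0.35],[-0.3,0,0.2,0,0,0,0.35],[-0.42,0,0.3,0,0,0,0.35],[-0.55,0,0.45,0,0,0,0.35],[-0.7,0,0.6,0,0,0,0.35],[-0.8,0,0.75,0,0,0,0.35],[-0.9,0,0.9,0,0,0,0.35]]])

```text
time: 39.6
position: [493.9, 119.9, 157.9]
tcp_rot: [-0.211, -0.674, -0.213, 0.675]
contact_force: [0.3, 0.4, 0.5]
grip_width: 57.9
```

Run:
```python
from h import *
st()
p,d=optics.read_camera('scene'); t,dt=optics.read_camera('top')
a=cv2.resize(p[200:340,240:500],None,fx=3,fy=3,interpolation=2)[:, :780]; b=cv2.resize(t[215:305,130:390],(780,270),interpolation=2)
cv2.imwrite('pics/f.png',cv2.resize(np.vstack([a[:,:],b]),None,fx=.85,fy=.85))
for n,D in(("scene",d),("top",dt)):
    W=world(n,D); m=(np.hypot(W[...,0]-568,W[...,1]-172)<35)&(W[...,2]>30)&(W[...,2]<80)
    print(n,"cap top z",np.percentile(W[m][:,2],[50,75,95]).round(1),"xy",W[m&(W[...,2]>33)].mean(0).round(1))
```

```text
t 39.6 pos [493.9 119.9 157.9] yaw_y -55.1 F [0.3 0.4 0.5] M [-0.01  0.03 -0.  ] w 57.9 q6 1.03
scene cap top z [35.4 36.3 37.7] xy [570.1 171.   35.6]
top cap top z [35.7 36.8 38.4] xy [572.6 171.5  35.9]
```

View pics/f.png

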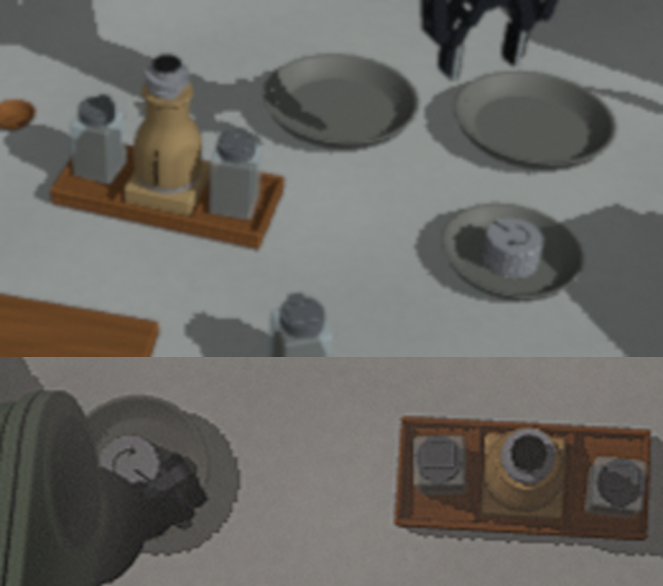

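The cap stands upright on the dish floor, its top at z≈36 as expected, at crop (515,245). The neck is bare, the shakers, tray and other dishes are unmoved, and the gripper is clear. Handing in.

```bash
python3 -c "
from bench import workorder
print(workorder.sign_off())"
```

```text
the job is handed in; nothing more can be done
None
```

The grinder is open. Its cap stands right way up on the floor of the 130 mm dish, and the job was handed in at about 40 s of the 72 s allowed.

- **Unscrewing:** I turned the cap about 119° clockwise in one grip, easing it up about 0.5–0.9 mm per call of roughly 16°. A light pull at about 108° still caught at 5.8 N. At about 119° it came up freely with only its own weight felt, so I lifted it off.
- **Regrip:** After the lift, the fingertips reached about 4.5 mm below the cap's lower edge, so it would have had to drop into the dish. I rested the loose cap back on the neck without turning it, regripped 9 mm higher and lifted it off again. So the cap was lifted off twice.
- **Forces on the cap:** The readings between moves showed about 6 N at most on the thread; forces during the moves were not logged. On the way back to the neck there was a brief side force of about 5 N, which I corrected. It touched down in the dish at about 6.5 N.
- **Last checks:** Both cameras put the cap's top at about z = 36 mm, as expected for a cap upright on the floor. The shakers, tray and larger dishes looked unmoved by eye, and the robot touched nothing. The mortar and spoon were not in the last picture, but the arm did not go low near them.
- **Disagreement:** The two cameras differed by 2–6 mm in position. I settled the cap's centre by touch and used that to correct the dish position.

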